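# Press the tin and scoop into the gift-box insert

### The arm

A 6-joint arm with a two-finger parallel gripper is mounted at the origin on the work surface. World frame = base frame: x ahead of the robot, y to its left, z up, the work surface at z = 0. Lengths are in m, angles in rad, forces in N, time in s.
With the tool pointing down it reaches from about 0.275 to 0.725 m from the base axis. Payload 15.9 kg.
Tool frame: the origin (TCP) lies on the mounting face of the last link; the fingertips stand 173 mm ahead of it and the grasp point (between the pads) lies 155 mm ahead of it (bot.tcp_to_tips is the distance from the TCP to the fingertips, in m); z points along the fingers, y is the line along which they close (so a half turn about z gives the same grasp; the last joint's range is limited). The gripper opens to 85 mm and grips with 20 to 120 N. Pads are 22 mm wide; open, the fingers measure 114 mm over their backs; the gripper's body (76 mm by 85 mm) begins 54 mm behind the grasp point. The pads swing forward as they close: fully open they stand 13 mm farther back than shut.
Start: joints at [1.113, 0.213, -0.034, 1.323, 0, 1.571], TCP at [0.221, 0.449, 0.405] pointing down, gripper open.
Joint ranges: [-2.98, 2.98], [-0.74, 1.72], [-1.14, 1.35], [-2.1, 2.04], [-1.57, 1.44], [-3.14, 3.14]. Speed limits (rad/s): [1.89, 1.89, 2.39, 2.57, 3.14, 3.14].

### API

Orientations are given as a 3x3 rotation matrix whose columns are the frame's x, y, z axes.
In Python, from bench import bot gives the robot as it stands. The module is installed in compiled form; this text tells all that it offers.
- The arm moves only by the tool send_rows, never from a script. Its argument "steps" is a list of rows, each a list of 3 entries, a list of its own where there are three numbers: the shift along the tool's x, y, z in m, then the turn, a rotation vector about the tool's x, y, z in rad, then the opening, from 0 (shut) to 1 (fully open). A call has 1 to 12 rows; each row shifts and turns the commanded pose from where the row before left it, along the tool's axes as they then stand; what a row does not reach is not made up. A row lasts 1/10 s, in which the tool goes at most 50 mm and 8.59 degrees, less where a joint would pass 70% of its speed; a pose out of reach is approached as far as the arm can. A call with a gripper value outside its range is refused whole. The fingers move at their own pace and stop on an object; the grip force is fixed at half the most. Time passes only in rows, so rows that do not move let the fingers close. It gives the time, the measured TCP pose, the force, the opening and the grip force at its end, in the units of the state.
- bot.get_obs(): the state, without advancing time (a new reading comes with each control period).
- bot.camera(name): name is "side" or "top"; returns a dict with "color" (384x512x3 uint8, blue, green, red), "mtx" (3x3 intrinsics, pixels), "R" (3x3) and "t" (3): a world point X has camera coordinates R X + t. Camera axes: x right, y down, z forward; pixel columns grow to the right and rows downward; lengths in m; the calibration is good to about 2 mm. A picture is of the moment at which its call begins. There is no depth.
- bot.finish_job(): hands the job in; it is judged then, once.
The state is a dict: "time_s": time; "joint_positions": joint angles; "qd": joint speeds; "joint_torque": joint torques, N m; "position": TCP position; "orientation": TCP orientation; "force": force on the tool from outside, world axes, zero at the start; "wrist_torque": the same for the moment, N m; "finger_gap": opening from 0.0 (shut) to 1.0 (fully open); "finger_force": force on a finger pad.
Only numpy, scipy, OpenCV 4.12 (cv2) and the standard library are available. Lean on these libraries where they do the work, as an engineer would, in place of code of your own. Each camera call takes 0.05 s, during which the arm holds its last target. There are 200 camera calls.

### The job

Finish packing the open gift box: press the rectangular herb tin and the wooden scoop fully home into their matching cutouts in the foam insert, both right way up, and let go of them. Leave the honey jar that is already in the box and the other loose things on the desk where they are.

Things in the scene. Friction and masses are not known exactly. Their poses are not given: they have to be found in the camera images.
- case: Open gift box, 216 (x) by 270 (y) by 46 mm high, fixed to the desk, kraft board 4 mm thick round a grey foam insert whose flat top is 42 mm above the desk. Origin: centre of its underside. Its z is up. Cutouts: the scoop's along y on the -x side, the tin's at +x +y, the honey jar's (filled) at +x -y.
- tin_pocket (a point): Centre of the floor of the tin's cutout, (40, 60, 18) mm from the box's origin, same axes. 58 (x) by 96 (y), 24 mm deep: 2 mm play all round. Springy foam ribs stand 4.5 mm in from the long sides, 33 mm (y) either way, so the tin sticks part-way and must be pressed (6 to 12 N) down to the floor. Round-ended finger notches as deep, 36 mm wide (y), beside both long sides reach 54 mm (x) from the centre.
- scoop_pocket (a point): Point on the floor of the scoop's cutout for the scoop's middle, (-58, 0, 30) mm from the box's origin, same axes. 12 mm deep; handle slot 20 wide along y, ending at y = 74.5; play 2 mm sideways, 3 mm endways. Springy ribs at the sides of bowl and handle end: the scoop sticks part-way, 6 to 12 N presses it down. A round-ended finger notch 20 deep, 36 wide (y) crosses here, 38 mm to either side (x).
- bowl_pocket (a point): Centre of the floor of the bowl's place in the scoop's cutout, at (-58, -47.5, 30) mm from the box's origin; 54 mm across.
- tin_center (a point): Centre of the loose herb tin, half-way up: rectangular, steel, plain lid, kraft paper band; 92 mm long (its x), 54 wide (y), 44 high, lower edges bevelled 2.5 mm, 90 to 180 g. Starts standing on the desk, lid up. Fits either way round, its length along the box's y; seated, the lid stands 20 mm above the foam.
- scoop_center (a point): Middle of the loose wooden scoop, on its handle, half-way up the handle (7 mm above the flat underside). 143 mm long along its x, bowl to +x; handle 16 wide, 14 high, from x = -71.5 to the bowl at about +25; lower edges bevelled 2; 50 g. Starts flat on the desk, bowl opening up. Goes in with its +x (bowl) to the box's -y; seated, handle 2 mm and rim 10 mm above the foam.
- scoop_bowl (a point): Centre of the scoop's round bowl, half-way up: 48 mm across, 22 mm high, hollow, wall 4 and floor 6 mm thick; 47.5 mm from the scoop's middle.
- honey_jar_center (a point): Centre of the honey jar in the box: amber glass, steel lid, 58 mm across, 52 mm high, standing 26 mm above the foam. Bystander.
- round_tin_center (a point): Centre of a round steel tin standing on the desk, 70 mm across, 88 mm high. Bystander.
- flower_jar_center (a point): Centre of a jar of yellow dried flowers standing on the desk, 72 mm across, 115 mm high. Bystander.
Not all that is in view belongs to the job. Of the things that look like the part that bears scoop_center, the larger one is meant.

How it is judged:
By the outcome, as a careful person would: the job done as asked, in the order asked, and still so for the second after the job is handed in, with the robot touching nothing.
It also fails if it takes over 72 s, if anything falls off the work surface, if the arm or the gripper's body presses on something with over 40 N, if the wrist force passes 120 N, or if a joint passes its speed limit or range.

## Working session

There is one attempt and no reset: what is moved stays moved. The work goes in short steps, Python scripts to look and compute and a tool call to move; the robot and the scene stay as the last step left them, time stands still between calls to the robot, and variables do not carry over. Pictures are saved under pics/ and viewed, at most 10 in all, crops included, and the job is handed in when it is done.

Besides the shell and the picture viewer there is one more tool, called after "Emit:" as name(argument=value, ...), one argument or row to a line, values as JSON. send_rows: Moves the arm, as the interface text tells. Its arguments: {"type":"object","properties":{"steps":{"type":"array"}},"required":["steps"]}

```bash
mkdir -p pics
cat > h.py <<'E'
import numpy as np, cv2
from bench import bot
def snap(n,f):
    c=bot.camera(n); cv2.imwrite('pics/'+f,c['color']); return c
def ray(c,u,v,z):
    c_=-c['R'].T@c['t']; d=c['R'].T@np.linalg.inv(c['mtx'])@np.array([u,v,1.])
    return c_+d*(z-c_[2])/d[2]
def proj(c,X):
    p=c['mtx']@(c['R']@np.array(X)+c['t']); return p[:2]/p[2]
E
python3 - <<'E'
from h import *
import pickle
t=snap('top','t0.png'); s=snap('side','s0.png')
pickle.dump((t,s),open('c0.pkl','wb'))
for c in (t,s): print(-c['R'].T@c['t'], c['R'].round(2).tolist(), c['mtx'][0,0])
o=bot.get_obs(); print(o['position'],o['orientation'],o['finger_gap'],o['time_s'],bot.tcp_to_tips)
E
```

```text
[ 0.31295036 -0.06908991  1.51135876] [[0.02, -1.0, -0.01], [-0.99, -0.02, -0.16], [0.16, 0.01, -0.99]] 428.37626544667177
[-0.08990017 -0.77117294  0.69891707] [[0.73, -0.69, -0.02], [-0.39, -0.4, -0.83], [0.56, 0.61, -0.56]] 381.19627159000925
[0.22093218 0.44839998 0.40425593] [[-8.97012021e-01  4.42005935e-01 -4.32822858e-04]
 [ 4.42006146e-01  8.97011539e-01 -9.30110465e-04]
 [-2.28672470e-05 -1.02563063e-03 -9.99999474e-01]] 0.9986150251367828 0.1 0.1734
```

View pics/t0.png

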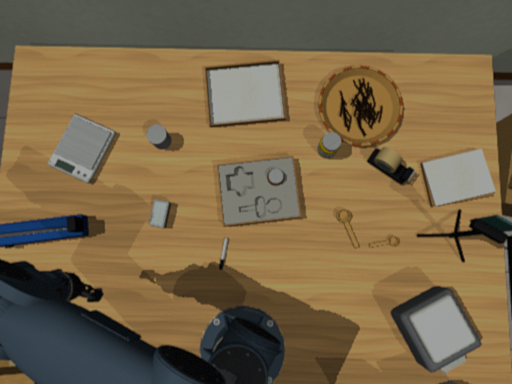

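View pics/s0.png

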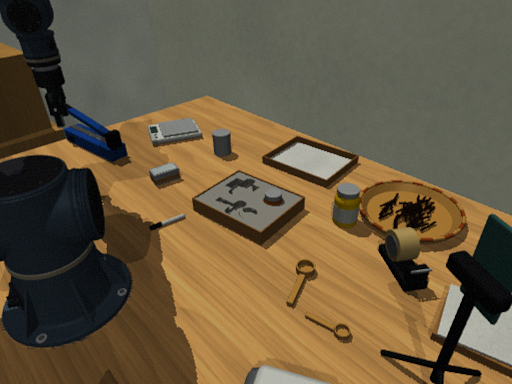

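The top view shows the box at about (260,190), nearly square to the world axes, the tin at (160,213), and the larger scoop with its bowl at (345,215) and handle end at (356,247). The side view shows the same: box (249,205), tin (164,174), scoop bowl (306,267). I'll enlarge and segment next.

Run:
```python
from h import *
import pickle
t,s=pickle.load(open('c0.pkl','rb'))
def crop(c,x0,y0,x1,y1,k): return cv2.resize(c['color'][y0:y1,x0:x1],None,fx=k,fy=k,interpolation=cv2.INTER_CUBIC)
A=crop(t,210,148,310,234,4);B=crop(t,140,190,180,235,5);C=crop(t,330,200,370,255,5)
D=crop(s,140,155,190,190,5);E=crop(s,280,255,325,310,5)
im=np.zeros((600,800,3),np.uint8)
def put(a,x,y): im[y:y+a.shape[0],x:x+a.shape[1]]=a
put(A,0,0);put(B,400,0);put(C,600,0);put(D,0,350);put(E,400,300)
cv2.imwrite('pics/m.png',im)
for n,c,bx in (('tbox',t,(205,145,315,240)),('ttin',t,(140,190,182,235)),('tscoop',t,(330,200,370,255)),('stin',s,(140,155,190,190)),('sscoop',s,(280,255,325,310))):
    x0,y0,x1,y1=bx; h=cv2.cvtColor(c['color'],cv2.COLOR_BGR2HSV)[y0:y1,x0:x1]
    print(n); print('S',np.percentile(h[...,1],[5,25,50,75,95]),'V',np.percentile(h[...,2],[5,25,50,75,95]))
h=cv2.cvtColor(t['color'],cv2.COLOR_BGR2HSV)
print(h[195:232:2,160].tolist()); print(h[213,145:178:2].tolist()); print(h[232,335:365:2].tolist()); print(h[205,210:308:4].tolist())
```

```text
tbox
S [ 19.  21. 130. 136. 139.] V [ 92. 123. 130. 158. 162.]
ttin
S [ 10.   111.25 135.   136.   140.  ] V [ 88. 134. 151. 156. 162.]
tscoop
S [130. 134. 136. 137. 155.] V [117. 150. 155. 159. 162.]
stin
S [ 10.   141.   152.   155.   162.55] V [ 45.   125.25 153.   169.   183.  ]
sscoop
S [148. 151. 153. 158. 180.] V [ 62. 158. 167. 174. 184.]
[[17, 138, 139], [17, 139, 130], [16, 124, 128], [60, 8, 130], [77, 15, 156], [73, 15, 157], [73, 15, 157], [73, 15, 155], [73, 15, 156], [77, 15, 154], [73, 15, 156], [77, 15, 155], [77, 15, 154], [70, 15, 154], [75, 13, 155], [81, 12, 146], [15, 61, 137], [17, 140, 159], [17, 138, 152]]
[[17, 136, 142], [17, 135, 142], [17, 140, 144], [19, 36, 119], [79, 15, 139], [75, 16, 155], [74, 18, 158], [73, 15, 154], [75, 16, 157], [73, 15, 155], [60, 6, 130], [15, 10, 49], [17, 135, 81], [17, 136, 101], [17, 136, 101], [17, 132, 106], [21, 122, 159]]
[[18, 138, 155], [17, 135, 155], [18, 136, 154], [17, 135, 157], [17, 135, 157], [17, 136, 159], [18, 146, 119], [19, 151, 152], [18, 158, 152], [18, 140, 118], [18, 134, 158], [18, 134, 162], [18, 135, 159], [18, 134, 160], [18, 135, 160]]
[[18, 134, 160], [18, 131, 161], [17, 139, 147], [18, 47, 97], [30, 20, 125], [30, 21, 124], [27, 22, 126], [25, 22, 126], [30, 22, 115], [27, 24, 106], [27, 21, 107], [30, 20, 100], [30, 21, 122], [27, 20, 125], [24, 21, 119], [27, 21, 124], [27, 23, 124], [30, 21, 124], [30, 19, 120], [27, 21, 124], [27, 21, 123], [30, 21, 123], [17, 77, 116], [16, 135, 87], [17, 133, 153]]
```

View pics/m.png

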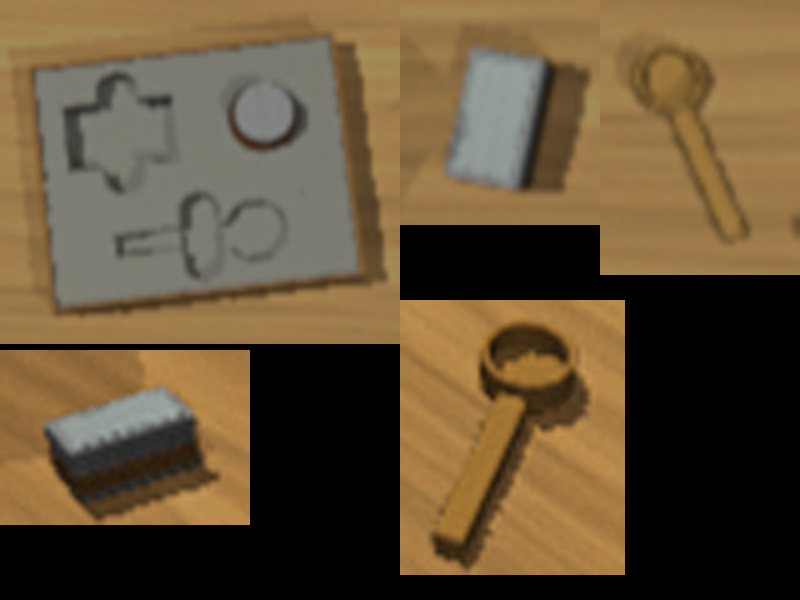

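The crops show the box insert empty except for the jar, the tin with its lid up, and the scoop with its bowl opening up. Next are the subpixel measurements.

```bash
cat >> h.py <<'E'
def cont(c,bx,f,z,k=4):
    x0,y0,x1,y1=bx; im=cv2.resize(c['color'][y0:y1,x0:x1],None,fx=k,fy=k,interpolation=cv2.INTER_CUBIC)
    m=f(cv2.cvtColor(im,cv2.COLOR_BGR2HSV).astype(int)).astype(np.uint8)
    m=cv2.morphologyEx(m,cv2.MORPH_OPEN,np.ones((3,3)))
    q=max(cv2.findContours(m,cv2.RETR_EXTERNAL,cv2.CHAIN_APPROX_NONE)[0],key=cv2.contourArea)[:,0]
    q=(q+.5)/k-.5+[x0,y0]
    return np.array([ray(c,u,v,z)[:2] for u,v in q])*1000
def rect(P):
    c,(w,h),a=cv2.minAreaRect(P.astype(np.float32)); 
    if h<w: a+=90; w,h=h,w
    a=(a+90)%180; return np.round([*c,w,h,a-180 if a>90 else a],1)  # angle of LONG side
E
cat > m.py <<'E'
from h import *
import pickle
t,s=pickle.load(open('c0.pkl','rb'))
lo=lambda h:h[...,1]<65
br=lambda h:(h[...,1]<65)&(h[...,2]>115)
print('foam t',rect(cont(t,(205,145,315,240),lo,42)),'s',rect(cont(s,(185,165,310,245),lo,42)))
print('tin t',rect(cont(t,(140,190,182,235),br,44)),'s',rect(cont(s,(140,155,190,190),br,44)))
for n,c,bx,th in (('t',t,(330,200,370,255),143),('s',s,(280,255,325,310),163)):
    for z in (0,14):
        P=cont(c,bx,lambda h:h[...,1]>th,z); print('scoop',n,z,rect(P),P.min(0).round(),P.max(0).round())
# scoop from hand picks in crops: handle end mid / bowl centre
for n,c,h,b in (('t',t,((735-600)/5+330,236/5+200),((671-600)/5+330,80/5+200)),('s',s,((452-400)/5+280,(538-300)/5+255),((529-400)/5+280,(357-300)/5+255))):
    H=ray(c,*h,14);B=ray(c,*b,22);d=B-H;print('pick',n,H[:2]*1000,B[:2]*1000,np.hypot(*d[:2]),np.degrees(np.arctan2(d[1],d[0])))
E
python3 m.py
```

```text
foam t [-5864.8  -917.6  5734.4  7194.    -82.1] s [-39804.6 -46907.1  12910.8  16325.3    -82.3]
tin t [-3.63630e+03 -1.08701e+04  1.47310e+03  2.67060e+03 -8.80000e+00] s [-3.58277e+04 -7.16887e+04  3.35530e+03  5.89350e+03 -8.10000e+00]
scoop t 0 [ 420.6 -365.2   52.   145.9   30.4] [ 349. -395.] [ 486. -314.]
scoop t 14 [-576.4 2377.7  430.  1205.4   30.4] [-1117.  1957.] [  19. 2624.]
scoop s 0 [ 430.5 -357.1   50.6  163.9   32.4] [ 351. -392.] [ 503. -301.]
scoop s 14 [-9993.  -8652.3   963.4  3118.8    32.4] [-11378.  -9721.] [-8481. -7987.]
pick t [   5.40329344 2561.89045262] [-1655.86446312  3651.98300877] 1.986985742258345 146.72787017614564
pick s [-8683.89451221 -8173.36120552] [-17346.13451199 -14220.35419176] 10.56411501212192 -145.08162600949996
```

```bash
sed -i 's/lo,42/lo,.042/g;s/br,44/br,.044/g;s/(0,14)/(0,.014)/;s/h,14)/h,.014)/;s/b,22)/b,.022)/' m.py; python3 m.py
```

```text
foam t [537.1 -38.3 208.1 261.1 -82.1] s [541.8 -37.4 205.4 259.7 -82.3]
tin t [449.3 303.9  50.9  92.2  -8.8] s [450.6 301.4  50.7  89.1  -8.1]
scoop t 0 [ 420.6 -365.2   52.   145.9   30.4] [ 349. -395.] [ 486. -314.]
scoop t 0.014 [ 419.6 -362.5   51.6  144.5   30.4] [ 348. -392.] [ 484. -312.]
scoop s 0 [ 430.5 -357.1   50.6  163.9   32.4] [ 351. -392.] [ 503. -301.]
scoop s 0.014 [ 420.  -365.3   49.6  160.6   32.4] [ 342. -400.] [ 491. -310.]
pick t [ 349.82453201 -384.53827759] [ 456.067299   -339.58186127] 0.11536292691097685 22.935555379896275
pick s [ 352.63323082 -390.0096086 ] [ 458.47756742 -343.77775198] 0.11550068466146338 23.59527377857464
```

Emit:
send_rows(
  steps=[
    [[0,0,0],[0,0,-0.103],1],
    [[0,0,0],[0,0,-0.103],1],
    [[0,0,0],[0,0,-0.103],1],
    [[-0.031,-0.0138,0.015],[0,0,0],1],
    [[-0.031,-0.0138,0.015],[0,0,0],1],
    [[-0.031,-0.0138,0.015],[0,0,0],1],
    [[-0.031,-0.0138,0.015],[0,0,0],1],
    [[-0.031,-0.0138,0.015],[0,0,0],1],
    [[-0.031,-0.0138,0.015],[0,0,0],1],
    [[-0.031,-0.0138,0.015],[0,0,0],1],
    [[-0.031,-0.0138,0.015],[0,0,0],1],
    [[0,0,0],[0,0,0],1],
  ],
)

```text
time_s: 1.3
position: [0.4518, 0.3002, 0.2824]
orientation: [[-0.988, 0.152, -0.002], [0.152, 0.988, -0.002], [0.002, -0.003, -1.0]]
force: [-0.4, -0.2, 1.0]
finger_gap: 0.997
finger_force: 0.0
```

```bash
cat >> h.py <<'E'
from scipy.spatial.transform import Rotation as Ro
def todo(x,y,z,yang):
    o=bot.get_obs(); R=np.array(o['orientation']); a=np.radians(yang)
    Y=np.array([np.cos(a),np.sin(a),0]);Z=np.array([0,0,-1.]);G=np.column_stack([np.cross(Y,Z),Y,Z])
    d=np.array([x,y,z])-np.array(o['position'])
    print('t',o['time_s'],'pos',np.round(o['position'],4),'yang',np.degrees(np.arctan2(R[1,1],R[0,1])).round(2),'F',np.round(o['force'],1),'gap',round(o['finger_gap'],3),'ff',np.round(o['finger_force'],1))
    print('turn',Ro.from_matrix(R.T@G).as_rotvec().round(4),'shift now-axes',(R.T@d).round(4),'shift after turn',(G.T@d).round(4))
E
python3 -c "
from h import *
todo(.450,.3026,.182,81.5)"
```

```text
t 1.3 pos [0.4518 0.3002 0.2824] yang 81.28 F [-0.4 -0.2  1. ] gap 0.997 ff 0.0
turn [-0.0025 -0.0017 -0.0038] shift now-axes [0.002  0.0024 0.1004] shift after turn [0.0022 0.0021 0.1004]
```

Emit:
send_rows(
  steps=[
    [[0.002,0.002,0.02],[-0.0025,-0.0017,-0.0038],1],
    [[0,0,0.02],[0,0,0],1],
    [[0,0,0.02],[0,0,0],1],
    [[0,0,0.02],[0,0,0],1],
    [[0,0,0.02],[0,0,0],1],
    [[0,0,0],[0,0,0],1],
    [[0,0,0],[0,0,0],0.3],
    [[0,0,0],[0,0,0],0.3],
    [[0,0,0],[0,0,0],0.3],
    [[0,0,0],[0,0,0],0.3],
    [[0,0,0],[0,0,0],0.3],
    [[0,0,0],[0,0,0],0.3],
  ],
)

```text
time_s: 2.5
position: [0.4487, 0.3053, 0.1861]
orientation: [[-0.99, 0.144, 0.004], [0.144, 0.99, 0.003], [-0.003, 0.004, -1.0]]
force: [-1.7, -1.4, 7.7]
finger_gap: 0.625
finger_force: 63.8
```

Emit:
send_rows(
  steps=[
    [[0,0,0],[0,0,0],0.3],
    [[0,0,0],[0,0,0],0.3],
    [[0,0,0],[0,0,0],0.3],
    [[0,0,0],[0,0,0],0.3],
  ],
)

```text
time_s: 2.9
position: [0.4487, 0.3053, 0.1862]
orientation: [[-0.99, 0.144, 0.004], [0.144, 0.99, 0.003], [-0.003, 0.004, -1.0]]
force: [-1.9, -1.9, 7.0]
finger_gap: 0.62
finger_force: 63.8
```

Emit:
send_rows(
  steps=[
    [[0,0,-0.01],[0,0,0],0.3],
    [[0,0,-0.02],[0,0,0],0.3],
    [[0,0,-0.025],[0,0,0],0.3],
    [[0,0,-0.025],[0,0,0],0.3],
    [[0,0,-0.02],[0,0,0],0.3],
    [[0,0,0],[0,0,0],0.3],
    [[0,0,0],[0,0,0],0.3],
  ],
)

```text
time_s: 3.6
position: [0.4482, 0.3048, 0.2853]
orientation: [[-0.99, 0.144, 0.003], [0.144, 0.99, 0.003], [-0.003, 0.003, -1.0]]
force: [-0.4, 0.2, -1.4]
finger_gap: 0.625
finger_force: 63.1
```

```bash
python3 -c "
from h import *
todo(.5695,.0263,.285,7.8)"
```

```text
t 3.6 pos [0.4482 0.3048 0.2853] yang 81.69 F [-0.4  0.2 -1.4] gap 0.625 ff 63.1
turn [4.6000e-03 1.0000e-04 1.2897e+00] shift now-axes [-1.603e-01 -2.581e-01 -1.000e-04] shift after turn [-0.2924  0.0824  0.0003]
```

Emit:
send_rows(
  steps=[
    [[0,0,0],[0.0046,0,0.1075],0.3],
    [[0,0,0],[0,0,0.1075],0.3],
    [[0,0,0],[0,0,0.1075],0.3],
    [[0,0,0],[0,0,0.1075],0.3],
    [[0,0,0],[0,0,0.1075],0.3],
    [[0,0,0],[0,0,0.1075],0.3],
    [[0,0,0],[0,0,0.1075],0.3],
    [[0,0,0],[0,0,0.1075],0.3],
    [[0,0,0],[0,0,0.1075],0.3],
    [[0,0,0],[0,0,0.1075],0.3],
    [[0,0,0],[0,0,0.1075],0.3],
    [[0,0,0],[0,0,0.107],0.3],
  ],
)

```text
time_s: 4.8
position: [0.4478, 0.3046, 0.2837]
orientation: [[-0.131, 0.991, -0.0], [0.991, 0.131, -0.003], [-0.003, -0.001, -1.0]]
force: [-0.2, 0.2, -1.8]
finger_gap: 0.622
finger_force: 62.9
```

Emit:
send_rows(
  steps=[
    [[-0.029,0.0082,0],[0,0,0],0.3],
    [[-0.029,0.0082,0],[0,0,0],0.3],
    [[-0.029,0.0082,0],[0,0,0],0.3],
    [[-0.029,0.0082,0],[0,0,0],0.3],
    [[-0.029,0.0082,0],[0,0,0],0.3],
    [[-0.029,0.0082,0],[0,0,0],0.3],
    [[-0.029,0.0082,0],[0,0,0],0.3],
    [[-0.029,0.0082,0],[0,0,0],0.3],
    [[-0.029,0.0082,0],[0,0,0],0.3],
    [[-0.029,0.0082,0],[0,0,0],0.3],
    [[0,0,0],[0,0,0],0.3],
  ],
)

```text
time_s: 5.9
position: [0.5694, 0.0258, 0.2844]
orientation: [[-0.133, 0.991, -0.0], [0.991, 0.133, -0.003], [-0.003, -0.0, -1.0]]
force: [-1.1, 0.9, -1.1]
finger_gap: 0.621
finger_force: 63.1
```

```bash
python3 -c "
from h import *
todo(.5695,.0263,.285,7.8)"
```

```text
t 5.9 pos [0.5694 0.0258 0.2844] yang 7.64 F [-1.1  0.9 -1.1] gap 0.621 ff 63.1
turn [-0.0005  0.003  -0.0029] shift now-axes [ 0.0005  0.0001 -0.0006] shift after turn [ 0.0005  0.0001 -0.0006]
```

Emit:
send_rows(
  steps=[
    [[0,0,0.012],[0,0.003,-0.003],0.3],
    [[0,0,0.012],[0,0,0],0.3],
    [[0,0,0.012],[0,0,0],0.3],
    [[0,0,0.01],[0,0,0],0.3],
    [[0,0,0],[0,0,0],0.3],
  ],
)

```text
time_s: 6.4
position: [0.568, 0.0291, 0.2376]
orientation: [[-0.14, 0.99, -0.002], [0.99, 0.14, 0.001], [0.001, -0.002, -1.0]]
force: [-0.8, 1.2, -1.3]
finger_gap: 0.619
finger_force: 63.1
```

```bash
python3 -c "
from h import *
todo(.5695,.0263,.236,7.8)
s=snap('side','s1.png');t=snap('top','t1.png')
k=4
a=cv2.resize(s['color'][130:245,185:310],None,fx=k,fy=k,interpolation=cv2.INTER_CUBIC)
b=cv2.resize(t['color'][148:234,225:300],None,fx=k,fy=k,interpolation=cv2.INTER_CUBIC)
im=np.zeros((460,800,3),np.uint8);im[:460,:500]=a;im[:344,500:800]=b;cv2.imwrite('pics/m1.png',im)"
```

```text
t 6.4 pos [0.568  0.0291 0.2376] yang 8.02 F [-0.8  1.2 -1.3] gap 0.619 ff 63.1
turn [-0.002  -0.0008  0.0039] shift now-axes [-0.0029  0.0011  0.0016] shift after turn [-0.0029  0.0011  0.0016]
```

View pics/m1.png

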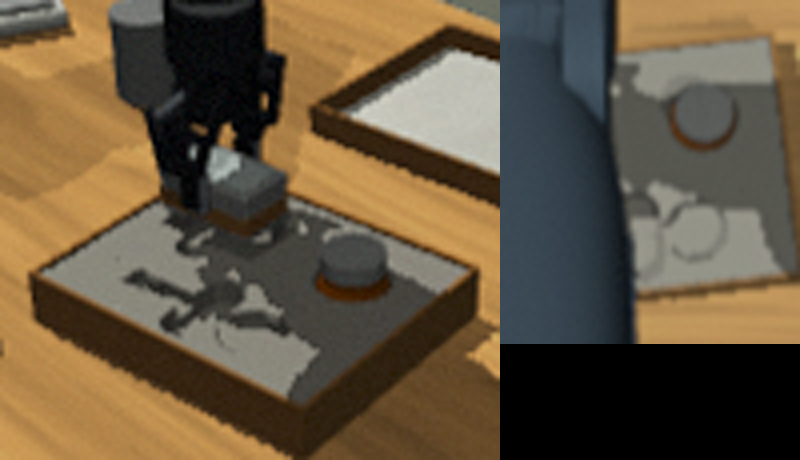

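The gripper holds the tin just above its cutout. In the side crop, the tin's -y end spans about (220,180) to (288,178) at the lid and (255,235) to (287,210) at the bottom. I'll compare these corners with predictions.

Run:
```python
from h import *
s=bot.camera('side'); o=bot.get_obs(); print(np.round(o['position'],4))
a=np.radians(7.8);ex=np.array([np.cos(a),np.sin(a)]);ey=np.array([-ex[1],ex[0]])
c=np.array([.5695,.0263])
for nm,x,y in (('-x-y',-27,-46),('+x-y',27,-46),('-x+y',-27,46)):
    q=c+ex*x/1e3+ey*y/1e3
    print(nm,[((proj(s,[*q,z])-[185,130])*4+1.5).round(1).tolist() for z in (.0505,.0945)])
    # px per mm along ex, ey
J=[(proj(s,[*(c+d*.01),.09])-proj(s,[*c,.09]))*.4 for d in (ex,ey)]; print('crop px per mm',np.round(J,2))
# pocket outline at foam top, -y end and notch
for x,y in ((-29,-48),(29,-48),(-54,0)):
    q=c+ex*x/1e3+ey*y/1e3; print('pocket',x,y,((proj(s,[*q,.042])-[185,130])*4+1.5).round(1))
im=cv2.cvtColor(s['color'],cv2.COLOR_BGR2HSV)[168:194,226:262]
print('V');print('\n'.join(f'{168+i} '+' '.join(f'{v:3d}' for v in r) for i,r in enumerate(im[...,2])))
```

```text
[0.5689 0.0288 0.2398]
-x-y [[247.7, 250.0], [245.7, 201.4]]
+x-y [[291.7, 220.3], [290.7, 172.5]]
-x+y [[160.6, 211.6], [156.9, 164.2]]
crop px per mm [[ 0.83 -0.51]
 [-0.95 -0.39]]
pocket -29 -48 [248.4 261.1]
pocket 29 -48 [295.5 229. ]
pocket -54 0 [180.7 254.4]
V
168  10  16  14  11  10   9  50  96  50   5   9  66 145 149 149 148 156 170 164  83  51  29  19  36  97 180 176 171 175 178 175 170 167 173 197 198
169  10  10  12   8   7   9  19  29  21   6   9  80 157 152 145 152 167 178 160  81  81  82  68  65  84 162 176 172 175 176 178 176 183 194 195 193
170  14  16  17  10   9  10  12  17  16  10  12  83 153 150 152 171 178 180 174 133  90  95  90  86  74 106 141 162 174 173 175 175 179 189 191 200
171   7   7  10  12  13   8  10   8  11   7  41 112 151 151 169 174 181 169 135 125  85  90  93  86  86  89 106 115 127 136 161 172 172 179 197 203
172  28  19   7   8   8  11  10  16  10   9  38 111 159 172 184 168 132 119  83  86  90  88  89  89  89  95 100  80  68  83 115 144 165 177 202 203
173  43  36  29  21  13  11   6   9  13  29  44 103 183 171 134 121  87  86  90  87  89  92
[... 2316 characters left out ...]
 124 111  74  48  50  49  47  47  49  46  39  43  48  77 111 127 119  87  34  39  46  57  62  69  65  68  67
190 136 138 131  90  47  51  94 125 133  90  82  50  47  47  52  49  50  47  44  44  44  51  68  85  82  82  66  36  51  60  68  68  67  69  69  69
191 140 139 124  37  40  55 105 139  97  63  69  65  58  57  46  48  47  48  48  50  50  52  46  46  49  44  43  50  66  73  72  69  69  70  72  67
192 137 142 124  57  34  44  76  96  66  65  63  72  70  69  62  60  49  48  51  48  47  53  44  49  51  55  64  62  67  68  66  67  69  69  67  67
193 138 139 135 112  82  54  55  62  66  61  62  65  67  67  71  68  61  63  53  49  47  46  51  52  61  64  67  66  67  72  65  67  69  70  69  69
```

Emit:
send_rows(
  steps=[
    [[-0.003,0.001,0.003],[0,0,0.003],0.3],
    [[0,0,0],[0,0,0],0.3],
    [[0,0,0.003],[0,0,0],0.3],
    [[0,0,0.003],[0,0,0],0.3],
    [[0,0,0],[0,0,0],0.3],
  ],
)

```text
time_s: 7.05
position: [0.5701, 0.0258, 0.23]
orientation: [[-0.136, 0.991, 0.0], [0.991, 0.136, 0.001], [0.001, 0.0, -1.0]]
force: [-0.6, 0.6, -2.1]
finger_gap: 0.624
finger_force: 63.1
```

Emit:
send_rows(
  steps=[
    [[0,0,0.003],[0,0,0],0.3],
    [[0,0,0.003],[0,0,0],0.3],
    [[0,0,0],[0,0,0],0.3],
  ],
)

```text
time_s: 7.35
position: [0.5701, 0.0258, 0.224]
orientation: [[-0.136, 0.991, 0.0], [0.991, 0.136, 0.001], [0.001, 0.0, -1.0]]
force: [-0.2, 0.5, -0.7]
finger_gap: 0.621
finger_force: 63.1
```

Emit:
send_rows(
  steps=[
    [[0,0,0.003],[0,0,0],0.3],
    [[0,0,0.002],[0,0,0],0.3],
    [[0,0,0],[0,0,0],0.3],
  ],
)

```text
time_s: 7.65
position: [0.5701, 0.0258, 0.2192]
orientation: [[-0.136, 0.991, 0.0], [0.991, 0.136, 0.001], [0.001, 0.0, -1.0]]
force: [-0.8, 0.1, -1.2]
finger_gap: 0.62
finger_force: 63.3
```

Emit:
send_rows(
  steps=[
    [[0,0,0.003],[0,0,0],0.3],
    [[0,0,0.002],[0,0,0],0.3],
    [[0,0,0],[0,0,0],0.3],
  ],
)

```text
time_s: 7.95
position: [0.57, 0.0258, 0.2142]
orientation: [[-0.136, 0.991, -0.0], [0.991, 0.136, 0.001], [0.001, 0.0, -1.0]]
force: [-3.1, -0.3, 0.4]
finger_gap: 0.622
finger_force: 63.3
```

Emit:
send_rows(
  steps=[
    [[0,0,0.002],[0,0,0],0.3],
    [[0,0,0.002],[0,0,0],0.3],
    [[0,0,0],[0,0,0],0.3],
  ],
)

```text
time_s: 8.25
position: [0.5699, 0.0258, 0.2102]
orientation: [[-0.136, 0.991, -0.0], [0.991, 0.136, 0.001], [0.001, -0.0, -1.0]]
force: [-4.8, 0.3, 0.9]
finger_gap: 0.623
finger_force: 64.0
```

Emit:
send_rows(
  steps=[
    [[0,0,0.002],[0,0,0],0.3],
    [[0,0,0.002],[0,0,0],0.3],
    [[0,0,0],[0,0,0],0.3],
  ],
)

```text
time_s: 8.55
position: [0.5701, 0.0258, 0.2062]
orientation: [[-0.136, 0.991, 0.0], [0.991, 0.136, 0.001], [0.001, 0.0, -1.0]]
force: [-4.6, -1.5, 0.1]
finger_gap: 0.62
finger_force: 64.1
```

Emit:
send_rows(
  steps=[
    [[0,-0.001,0],[0,0,0],0.3],
    [[0,0,0.002],[0,0,0],0.3],
    [[0,0,0],[0,0,0],0.3],
  ],
)

```text
time_s: 8.85
position: [0.5694, 0.0257, 0.2044]
orientation: [[-0.136, 0.991, 0.001], [0.991, 0.136, 0.001], [0.001, 0.001, -1.0]]
force: [-2.3, -0.9, 0.4]
finger_gap: 0.621
finger_force: 64.2
```

Emit:
send_rows(
  steps=[
    [[0,0,0.001],[0,0,0],0.3],
    [[0,0,0.001],[0,0,0],0.3],
    [[0,0,0],[0,0,0],0.3],
  ],
)

```text
time_s: 9.15
position: [0.5692, 0.0257, 0.2041]
orientation: [[-0.136, 0.991, 0.002], [0.991, 0.136, 0.001], [0.001, 0.002, -1.0]]
force: [-15.9, 0.5, 30.8]
finger_gap: 0.617
finger_force: 67.7
```

Emit:
send_rows(
  steps=[
    [[0,0,-0.001],[0,0,0],0.3],
    [[0,0,0],[0,0,0],0.78],
    [[0,0,0],[0,0,0],0.78],
    [[0,0,0],[0,0,0],0.78],
    [[0,0,-0.002],[0,0,0],0.78],
    [[0,0,-0.01],[0,0,0],0.78],
    [[0,0,-0.02],[0,0,0],0.78],
    [[0,0,-0.025],[0,0,0],0.78],
    [[0,0,-0.025],[0,0,0],0.6],
    [[0,0,0],[0,0,0],0.3],
    [[0,0,0],[0,0,0],0],
    [[0,0,0],[0,0,0],0],
  ],
)

```text
time_s: 10.35
position: [0.569, 0.0256, 0.2849]
orientation: [[-0.136, 0.991, -0.0], [0.991, 0.136, 0.001], [0.001, -0.0, -1.0]]
force: [-0.3, -0.2, -0.1]
finger_gap: 0.103
finger_force: 0.0
```

Run:
```python
from h import *
s=snap('side','s2.png'); o=bot.get_obs(); print(np.round(o['position'],4),o['finger_gap'],o['time_s'])
cv2.imwrite('pics/m2.png',cv2.resize(s['color'][130:245,185:310],None,fx=4,fy=4,interpolation=cv2.INTER_CUBIC))
a=np.radians(7.8);ex=np.array([np.cos(a),np.sin(a)]);ey=np.array([-ex[1],ex[0]])
c=np.array([.5695,.0263])
for nm,x,y in (('-x-y',-27,-46),('+x-y',27,-46),('-x+y',-27,46),('+x+y',27,46)):
    q=c+ex*x/1e3+ey*y/1e3
    print(nm,[((proj(s,[*q,z])-[185,130])*4+1.5).round(1).tolist() for z in (.042,.062)])
```

```text
[0.5689 0.0256 0.2847] 0.006744861138134105 10.4
-x-y [[248.1, 259.1], [247.2, 237.5]]
+x-y [[291.9, 229.3], [291.5, 208.0]]
-x+y [[161.3, 220.5], [159.6, 199.4]]
+x+y [[205.8, 192.9], [204.6, 172.1]]
```

View pics/m2.png

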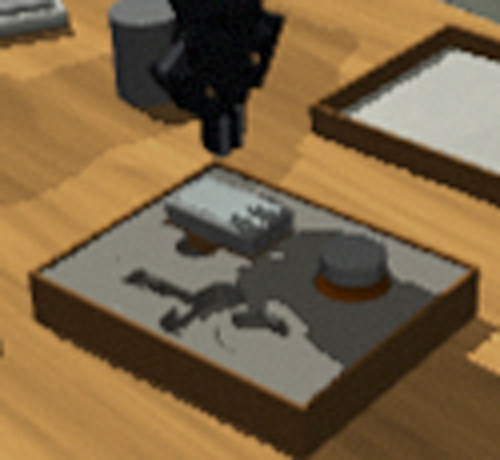

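The tin sits in its cutout with its lid corners where a seated tin's should be. I'll press the lid with the shut fingers to check.

Emit:
send_rows(
  steps=[
    [[0,0,0.015],[0,0,0],0],
    [[0,0,0.015],[0,0,0],0],
    [[0,0,0.013],[0,0,0],0],
    [[0,0,0.003],[0,0,0],0],
    [[0,0,0],[0,0,0],0],
  ],
)

```text
time_s: 10.9
position: [0.569, 0.0256, 0.2389]
orientation: [[-0.136, 0.991, -0.001], [0.991, 0.136, 0.001], [0.001, -0.0, -1.0]]
force: [0.6, -0.2, 0.6]
finger_gap: 0.002
finger_force: 0.0
```

Emit:
send_rows(
  steps=[
    [[0,0,0.001],[0,0,0],0],
    [[0,0,0.001],[0,0,0],0],
    [[0,0,0],[0,0,0],0],
  ],
)

```text
time_s: 11.2
position: [0.5694, 0.0257, 0.2378]
orientation: [[-0.136, 0.991, 0.001], [0.991, 0.136, 0.001], [0.0, 0.001, -1.0]]
force: [0.5, 0.1, -0.3]
finger_gap: -0.003
finger_force: 0.0
```

Emit:
send_rows(
  steps=[
    [[0,0,0.0008],[0,0,0],0],
    [[0,0,0],[0,0,0],0],
  ],
)

```text
time_s: 11.4
position: [0.5693, 0.0256, 0.2367]
orientation: [[-0.136, 0.991, 0.001], [0.991, 0.136, 0.001], [0.001, 0.001, -1.0]]
force: [-0.0, -0.0, -0.2]
finger_gap: -0.005
finger_force: 0.0
```

Emit:
send_rows(
  steps=[
    [[0,0,0.001],[0,0,0],0],
    [[0,0,0],[0,0,0],0],
  ],
)

```text
time_s: 11.6
position: [0.5693, 0.0256, 0.2357]
orientation: [[-0.136, 0.991, 0.001], [0.991, 0.136, 0.001], [0.001, 0.001, -1.0]]
force: [-0.6, -0.7, -0.5]
finger_gap: -0.0
finger_force: 0.1
```

Emit:
send_rows(
  steps=[
    [[0,0,0.0006],[0,0,0],0],
    [[0,0,0],[0,0,0],0],
  ],
)

```text
time_s: 11.8
position: [0.5693, 0.0257, 0.2355]
orientation: [[-0.136, 0.991, 0.001], [0.991, 0.136, 0.001], [0.001, 0.001, -1.0]]
force: [-2.9, 0.7, 6.6]
finger_gap: -0.001
finger_force: 3.4
```

Emit:
send_rows(
  steps=[
    [[0,0,0.0006],[0,0,0],0],
    [[0,0,0],[0,0,0],0],
  ],
)

```text
time_s: 12.0
position: [0.5693, 0.0257, 0.2354]
orientation: [[-0.136, 0.991, 0.002], [0.991, 0.136, 0.001], [0.001, 0.002, -1.0]]
force: [-6.3, 0.9, 16.6]
finger_gap: 0.004
finger_force: 8.0
```

Emit:
send_rows(
  steps=[
    [[0,0,-0.005],[0,0,0],0],
    [[0,0,-0.025],[0,0,0],0],
    [[0,0,-0.03],[0,0,0],0.6],
    [[0,0,0],[0,0,-0.12],0.6],
    [[0,0,0],[0,0,-0.12],0.6],
    [[0,0,0],[0,0,-0.12],0.6],
    [[0,0,0],[0,0,-0.12],0.6],
    [[0,0,0],[0,0,-0.12],0.6],
    [[0,0,0],[0,0,-0.12],0.6],
    [[0,0,0],[0,0,-0.12],0.6],
    [[0,0,0],[0,0,-0.12],0.6],
    [[0,0,0],[0,0,-0.12],0.6],
  ],
)

```text
time_s: 13.2
position: [0.5692, 0.0256, 0.2945]
orientation: [[-0.94, 0.342, 0.001], [0.342, 0.94, 0.001], [-0.0, 0.001, -1.0]]
force: [0.3, 0.8, -0.4]
finger_gap: 0.6
finger_force: 0.0
```

Emit:
send_rows(
  steps=[
    [[0,0,0],[0,0,-0.12],0.6],
    [[0,0,0],[0,0,-0.12],0.6],
    [[0,0,0],[0,0,-0.12],0.6],
    [[0,0,0],[0,0,-0.12],0.6],
    [[0,0,0],[0,0,-0.12],0.6],
    [[0,0,0],[0,0,-0.12],0.6],
    [[0,0,0],[0,0,0],0.6],
  ],
)

```text
time_s: 13.9
position: [0.5692, 0.0256, 0.2945]
orientation: [[-0.933, -0.359, 0.001], [-0.359, 0.933, 0.001], [-0.001, 0.0, -1.0]]
force: [-0.2, -1.1, 0.9]
finger_gap: 0.603
finger_force: 0.0
```

```bash
python3 -c "
from h import *
todo(.4137,-.3603,.26,113.3)"
```

```text
t 13.9 pos [0.5692 0.0256 0.2945] yang 111.06 F [-0.2 -1.1  0.9] gap 0.603 ff 0.0
turn [ 0.0003  0.0009 -0.039 ] shift now-axes [ 0.2838 -0.3042  0.0342] shift after turn [ 0.2955 -0.2929  0.0345]
```

Emit:
send_rows(
  steps=[
    [[0,0,0],[0,0,-0.039],0.6],
    [[0.0268,-0.0266,0.002],[0,0,0],0.6],
    [[0.0268,-0.0266,0.002],[0,0,0],0.6],
    [[0.0268,-0.0266,0.002],[0,0,0],0.6],
    [[0.0268,-0.0266,0.002],[0,0,0],0.6],
    [[0.0268,-0.0266,0.002],[0,0,0],0.6],
    [[0.0268,-0.0266,0.003],[0,0,0],0.6],
    [[0.0268,-0.0266,0.003],[0,0,0],0.6],
    [[0.0268,-0.0266,0.004],[0,0,0],0.6],
    [[0.0268,-0.0266,0.004],[0,0,0],0.6],
    [[0.0268,-0.0266,0.006],[0,0,0],0.6],
    [[0.0005,-0.0003,0.004],[0,0,0],0.6],
  ],
)

```text
time_s: 15.1
position: [0.4257, -0.328, 0.2598]
orientation: [[-0.922, -0.386, 0.0], [-0.386, 0.922, -0.0], [-0.0, -0.0, -1.0]]
force: [0.6, 1.4, -0.4]
finger_gap: 0.6
finger_force: 0.0
```

```bash
python3 -c "
from h import *
todo(.4137,-.3603,.176,113.3)
s=snap('side','s3.png');c=cv2.resize(s['color'][190:320,250:380],None,fx=4,fy=4,interpolation=cv2.INTER_CUBIC);cv2.imwrite('pics/m3.png',c)
a=np.radians(23.3);d=np.array([np.cos(a),np.sin(a)]);o=np.array([.4137,-.3603])
for l in (-.0715,0,.0475): print(l,((proj(s,[*(o+l*d),.014])-[250,190])*4).round(1))"
```

```text
t 15.1 pos [ 0.4257 -0.328   0.2598] yang 112.73 F [ 0.6  1.4 -0.4] gap 0.6 ff 0.0
turn [-0.0004  0.0004 -0.01  ] shift now-axes [ 0.0235 -0.0251  0.0838] shift after turn [ 0.0237 -0.0249  0.0838]
-0.0715 [154.2 453.4]
0 [194.4 366.3]
0.0475 [218.6 314. ]
```

View pics/m3.png

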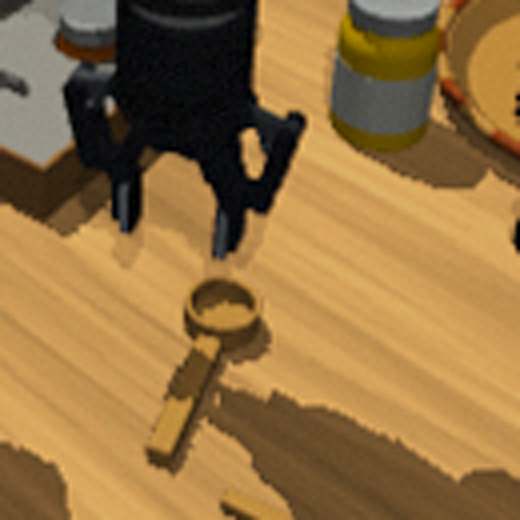

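The gripper stands about 33 mm short of the scoop, because the speed limit cut the move. The scoop hasn't moved: bowl at (222,307), handle end at (155,456) in the crop, which agrees with the measured pose.

Emit:
send_rows(
  steps=[
    [[0.012,-0.0125,0.01],[0,0,-0.01],0.6],
    [[0.012,-0.0125,0.01],[0,0,0],0.6],
    [[0,0,0.015],[0,0,0],0.6],
    [[0,0,0.015],[0,0,0],0.6],
    [[0,0,0],[0,0,0],0.6],
  ],
)

```text
time_s: 15.65
position: [0.4147, -0.3567, 0.2082]
orientation: [[-0.916, -0.401, -0.002], [-0.401, 0.916, 0.003], [0.0, 0.003, -1.0]]
force: [-0.5, 0.6, 0.4]
finger_gap: 0.601
finger_force: 0.0
```

```bash
python3 -c "
from h import *
todo(.4137,-.3603,.177,113.3)"
```

```text
t 15.65 pos [ 0.4147 -0.3567  0.2082] yang 113.67 F [-0.5  0.6  0.4] gap 0.601 ff 0.0
turn [ 0.0033 -0.0004  0.0064] shift now-axes [ 0.0023 -0.003   0.0312] shift after turn [ 0.0023 -0.0029  0.0312]
```

Emit:
send_rows(
  steps=[
    [[0.0023,-0.003,0.01],[0.0033,0,0.006],0.6],
    [[0,0,0.012],[0,0,0],0.6],
    [[0,0,0.009],[0,0,0],0.6],
    [[0,0,0],[0,0,0],0.6],
    [[0,0,0],[0,0,0],0],
    [[0,0,0],[0,0,0],0],
    [[0,0,0],[0,0,0],0],
    [[0,0,0],[0,0,0],0],
    [[0,0,0],[0,0,0],0],
    [[0,0,0],[0,0,0],0],
    [[0,0,0],[0,0,0],0],
    [[0,0,0],[0,0,0],0],
  ],
)

```text
time_s: 16.85
position: [0.4146, -0.3612, 0.1798]
orientation: [[-0.918, -0.397, 0.003], [-0.397, 0.918, -0.003], [-0.001, -0.004, -1.0]]
force: [-1.5, 0.6, 6.4]
finger_gap: 0.16
finger_force: 59.4
```

```bash
python3 -c "
from h import *
todo(.4137,-.3603,.177,113.3)"
```

```text
t 16.85 pos [ 0.4146 -0.3612  0.1798] yang 113.41 F [-1.5  0.6  6.4] gap 0.16 ff 59.4
turn [-0.004   0.0015  0.0019] shift now-axes [0.0004 0.0012 0.0028] shift after turn [0.0004 0.0011 0.0028]
```

Emit:
send_rows(
  steps=[
    [[0,0,-0.01],[0,0,0],0],
    [[0,0,-0.02],[0,0,0],0],
    [[0,0,-0.03],[0,0,0],0],
    [[0,0,-0.03],[0,0,0],0],
    [[0,0,0],[0,0,0.12],0],
    [[0,0,0],[0,0,0.12],0],
    [[0,0,0],[0,0,0.12],0],
    [[0,0,0],[0,0,0.12],0],
    [[0,0,0],[0,0,0.12],0],
    [[0,0,0],[0,0,0.12],0],
    [[0,0,0],[0,0,0.12],0],
    [[0,0,0],[0,0,0.12],0],
  ],
)

```text
time_s: 18.05
position: [0.4141, -0.3608, 0.2699]
orientation: [[-0.849, 0.528, 0.002], [0.528, 0.849, -0.003], [-0.004, -0.001, -1.0]]
force: [0.0, 0.6, -0.4]
finger_gap: 0.163
finger_force: 58.6
```

Emit:
send_rows(
  steps=[
    [[0,0,0],[0,0,0.12],0],
    [[0,0,0],[0,0,0.12],0],
    [[0,0,0],[0,0,0.12],0],
    [[0,0,0],[0,0,0.12],0],
    [[0,0,0],[0,0,0.12],0],
    [[0,0,0],[0,0,0.12],0],
    [[0,0,0],[0,0,0.12],0],
    [[0,0,0],[0,0,0],0],
  ],
)

```text
time_s: 18.85
position: [0.4141, -0.3608, 0.2698]
orientation: [[-0.176, 0.984, 0.002], [0.984, 0.176, -0.003], [-0.003, 0.002, -1.0]]
force: [0.3, 1.1, -0.1]
finger_gap: 0.16
finger_force: 58.6
```

```bash
python3 -c "
from h import *
todo(.480,-.0465,.27,7.8)"
```

```text
t 18.85 pos [ 0.4141 -0.3608  0.2698] yang 10.15 F [ 0.3  1.1 -0.1] gap 0.16 ff 58.6
turn [0.002 0.003 0.041] shift now-axes [ 0.2978  0.1202 -0.0009] shift after turn [ 3.025e-01  1.079e-01 -2.000e-04]
```

Emit:
send_rows(
  steps=[
    [[0,0,0],[0.002,0.003,0.041],0],
    [[0.0275,0.0098,0],[0,0,0],0],
    [[0.0275,0.0098,0],[0,0,0],0],
    [[0.0275,0.0098,0],[0,0,0],0],
    [[0.0275,0.0098,0],[0,0,0],0],
    [[0.0275,0.0098,0],[0,0,0],0],
    [[0.0275,0.0098,0],[0,0,0],0],
    [[0.0275,0.0098,0],[0,0,0],0],
    [[0.0275,0.0098,0],[0,0,0],0],
    [[0.0275,0.0098,0],[0,0,0],0],
    [[0.0275,0.0098,0],[0,0,0],0],
    [[0.0275,0.0098,0],[0,0,0],0],
  ],
)

```text
time_s: 20.05
position: [0.4793, -0.0451, 0.2697]
orientation: [[-0.142, 0.99, 0.0], [0.99, 0.142, 0.0], [0.0, 0.0, -1.0]]
force: [-0.8, -0.8, -0.4]
finger_gap: 0.158
finger_force: 58.6
```

Emit:
send_rows(
  steps=[
    [[0,0,0],[0,0,0],0],
    [[0,0,0.01],[0,0,0],0],
    [[0,0,0.01],[0,0,0],0],
    [[0,0,0],[0,0,0],0],
  ],
)

```text
time_s: 20.45
position: [0.4784, -0.047, 0.2475]
orientation: [[-0.138, 0.99, -0.003], [0.99, 0.138, 0.0], [0.001, -0.003, -1.0]]
force: [-0.1, 0.4, 0.4]
finger_gap: 0.163
finger_force: 58.6
```

```bash
python3 -c "
from h import *
todo(.480,-.0465,.23,7.8)"
```

```text
t 20.45 pos [ 0.4784 -0.047   0.2475] yang 7.92 F [-0.1  0.4  0.4] gap 0.163 ff 58.6
turn [-0.0028 -0.0008  0.002 ] shift now-axes [0.0002 0.0017 0.0175] shift after turn [0.0003 0.0017 0.0175]
```

Emit:
send_rows(
  steps=[
    [[0,0.0015,0.01],[-0.003,-0.001,0.002],0],
    [[0,0,0.009],[0,0,0],0],
    [[0,0,0],[0,0,0],0],
  ],
)

```text
time_s: 20.75
position: [0.4802, -0.0463, 0.2288]
orientation: [[-0.136, 0.991, 0.001], [0.991, 0.136, -0.0], [-0.0, 0.001, -1.0]]
force: [0.1, 0.2, 0.2]
finger_gap: 0.162
finger_force: 58.6
```

Run:
```python
from h import *
todo(.480,-.0465,.225,7.8)
s=snap('side','s4.png'); o=bot.get_obs()
cv2.imwrite('pics/m4.png',cv2.resize(s['color'][160:245,205:305],None,fx=6,fy=6,interpolation=cv2.INTER_CUBIC))
a=np.radians(7.8);ex=np.array([np.cos(a),np.sin(a)]);ey=np.array([-ex[1],ex[0]]);c=np.array([.48,-.0465])
P=lambda x,y,z:((proj(s,[*(c+ex*x/1e3+ey*y/1e3),z/1e3])-[205,160])*6+2.5).round(1).tolist()
zb=(o['position'][2]-.1798)*1000; print('zb',zb)
print('held: end top',P(0,71.5,zb+14),'bowl rim c',P(0,-47.5,zb+22),'rim +-x',P(-24,-47.5,zb+22),P(24,-47.5,zb+22),'rim +-y',P(0,-71.5,zb+22),P(0,-23.5,zb+22))
print('pocket: end',P(0,74.5,42),'bowl -x,-y',P(-27,-47.5,42),P(0,-74.5,42),'box corner -x-y rim',P(-108+58,-135,46),'-x+y',P(-50,135,46),'+x-y',P(166,-135,46))
print('px/mm ex',np.subtract(P(10,0,60),P(0,0,60))/10,'ey',np.subtract(P(0,10,60),P(0,0,60))/10)
```

```text
t 20.75 pos [ 0.4802 -0.0463  0.2288] yang 7.8 F [0.1 0.2 0.2] gap 0.162 ff 58.6
turn [ 0.0007  0.0002 -0.0001] shift now-axes [-0.0002 -0.0002  0.0038] shift after turn [-0.0002 -0.0002  0.0038]
zb 49.63302271517578
held: end top [72.3, 197.3] bowl rim c [251.2, 267.4] rim +-x [218.0, 290.8] [283.4, 244.6] rim +-y [290.0, 285.3] [213.2, 249.8]
pocket: end [71.4, 230.6] bowl -x,-y [216.5, 344.3] [296.4, 338.1] box corner -x-y rim [329.5, 434.1] -x+y [-83.2, 227.2] +x-y [595.8, 219.7]
px/mm ex [ 1.36 -0.92] ey [-1.52 -0.71]
```

View pics/m4.png

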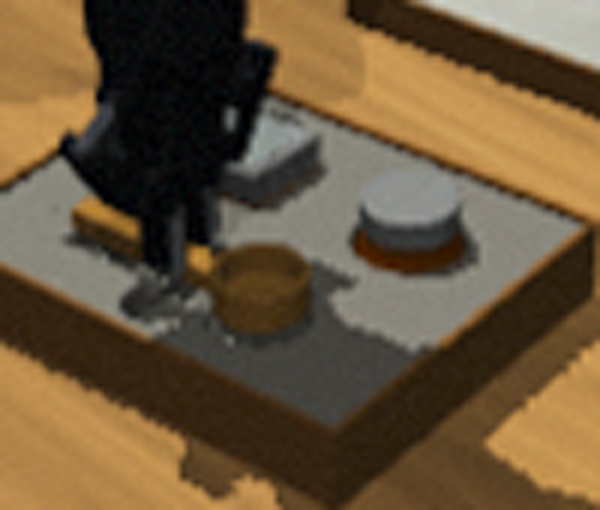

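The scoop is held level above its cutout, bowl to box -y, but the bowl centre (~262,275) sits to the right of the prediction (251,267), so it looks a few mm too far to -y. I'll compare with the empty cutout from the first side image.

Run:
```python
from h import *
import pickle
t,s=pickle.load(open('c0.pkl','rb'))
im=cv2.resize(s['color'][160:245,205:305],None,fx=6,fy=6,interpolation=cv2.INTER_CUBIC)
im=cv2.convertScaleAbs(im,alpha=1.5)
a=np.radians(7.8);ex=np.array([np.cos(a),np.sin(a)]);ey=np.array([-ex[1],ex[0]]);c=np.array([.48,-.0465])
def P(x,y,z,o=(205,160),k=6,cam=s): return ((proj(cam,[*(c+ex*x/1e3+ey*y/1e3),z/1e3])-o)*k+2.5)
out=[(27*np.cos(q),-47.5+27*np.sin(q)) for q in np.linspace(0,6.28,40)]
hd=[(-10,-20),(-10,74.5),(10,74.5),(10,-20)]
bx=[(-46,-131),(-46,131),(162,131),(162,-131)]
for L,cl in ((out,1),(hd,0),(bx,1)):
    cv2.polylines(im,[np.int32([P(x,y,42) for x,y in L])],bool(cl),(0,0,255),1)
im2=cv2.resize(t['color'][180:235,210:310],None,fx=6,fy=6,interpolation=cv2.INTER_CUBIC)
im2=cv2.convertScaleAbs(im2,alpha=1.5)
for L,cl in ((out,1),(hd,0),(bx,1)):
    cv2.polylines(im2,[np.int32([P(x,y,42,(210,180),6,t) for x,y in L])],bool(cl),(0,0,255),1)
v=np.zeros((600,600,3),np.uint8);v[:330]=im[130:460];v[330:600]=im2[60:330]
cv2.imwrite('pics/m5.png',v)
m=cv2.cvtColor(cv2.imread('pics/s4.png'),cv2.COLOR_BGR2HSV)
for r in (202,206,210): print(r,m[r,236:262,1].tolist())
print([ (r,m[r,214:226,1].tolist()) for r in (193,195,197)])
```

```text
202 [168, 175, 178, 177, 177, 157, 171, 190, 194, 175, 176, 186, 190, 176, 183, 178, 182, 170, 127, 53, 23, 26, 24, 26, 28, 25]
206 [169, 180, 178, 185, 176, 171, 185, 170, 169, 165, 188, 184, 181, 183, 177, 181, 177, 169, 193, 188, 129, 19, 26, 34, 31, 32]
210 [22, 24, 23, 30, 87, 185, 210, 170, 185, 180, 185, 178, 172, 162, 179, 192, 184, 190, 201, 190, 112, 32, 30, 23, 31, 26]
[(193, [28, 24, 15, 31, 97, 152, 153, 166, 85, 255, 139, 85]), (195, [26, 24, 38, 182, 188, 183, 178, 180, 171, 179, 169, 175]), (197, [24, 22, 39, 110, 188, 178, 170, 180, 176, 177, 180, 179])]
```

View pics/m5.png

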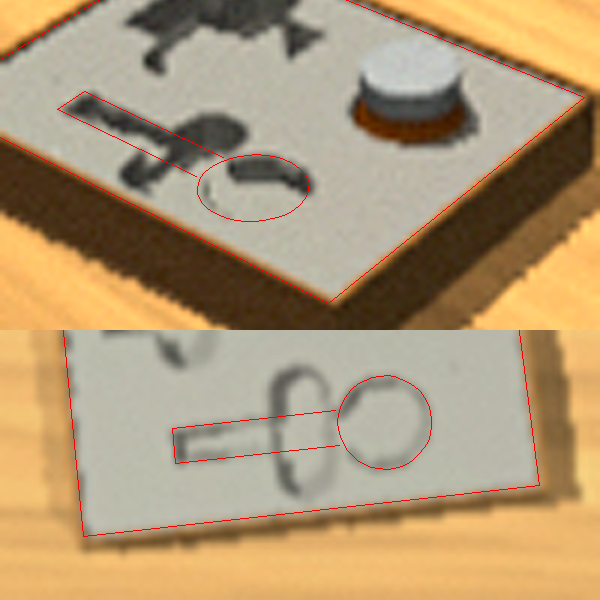

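The overlay on the empty cutout matches to about 2 mm in both views, so the scoop itself sits roughly 5 mm too far to -y in the grip. I'll shift it +y by 4.5 mm and lower it.

Emit:
send_rows(
  steps=[
    [[0.0045,0,0],[0,0,0],0],
    [[0,0,0.003],[0,0,0],0],
    [[0,0,0.002],[0,0,0],0],
    [[0,0,0],[0,0,0],0],
  ],
)

```text
time_s: 21.2
position: [0.48, -0.0416, 0.225]
orientation: [[-0.136, 0.991, 0.002], [0.991, 0.136, -0.0], [-0.001, 0.002, -1.0]]
force: [0.1, -1.0, -1.1]
finger_gap: 0.165
finger_force: 58.6
```

Emit:
send_rows(
  steps=[
    [[0,0,0.002],[0,0,0],0],
    [[0,0,0.001],[0,0,0],0],
    [[0,0,0],[0,0,0],0],
  ],
)

```text
time_s: 21.5
position: [0.4801, -0.0417, 0.222]
orientation: [[-0.136, 0.991, 0.003], [0.991, 0.136, -0.0], [-0.001, 0.002, -1.0]]
force: [0.4, -0.2, -0.6]
finger_gap: 0.164
finger_force: 58.6
```

Emit:
send_rows(
  steps=[
    [[0,0,0.001],[0,0,0],0],
    [[0,0,0.001],[0,0,0],0],
    [[0,0,0],[0,0,0],0],
  ],
)

```text
time_s: 21.8
position: [0.4801, -0.0417, 0.22]
orientation: [[-0.136, 0.991, 0.002], [0.991, 0.136, -0.0], [-0.001, 0.002, -1.0]]
force: [0.4, -0.1, 0.7]
finger_gap: 0.163
finger_force: 58.6
```

Emit:
send_rows(
  steps=[
    [[0,0,0.001],[0,0,0],0],
    [[0,0,0.001],[0,0,0],0],
    [[0,0,0],[0,0,0],0],
  ],
)

```text
time_s: 22.1
position: [0.48, -0.0417, 0.218]
orientation: [[-0.136, 0.991, 0.002], [0.991, 0.136, -0.0], [-0.001, 0.002, -1.0]]
force: [-0.0, 0.2, -0.5]
finger_gap: 0.165
finger_force: 58.7
```

Emit:
send_rows(
  steps=[
    [[0,0,0.001],[0,0,0],0],
    [[0,0,0.001],[0,0,0],0],
    [[0,0,0],[0,0,0],0],
  ],
)

```text
time_s: 22.4
position: [0.48, -0.0417, 0.216]
orientation: [[-0.136, 0.991, 0.002], [0.991, 0.136, -0.0], [-0.001, 0.002, -1.0]]
force: [-2.6, -0.3, 0.7]
finger_gap: 0.166
finger_force: 58.8
```

Emit:
send_rows(
  steps=[
    [[0,-0.0005,0.001],[0,0,0],0],
    [[0,0,0.001],[0,0,0],0],
    [[0,0,0],[0,0,0],0],
  ],
)

```text
time_s: 22.7
position: [0.4796, -0.0418, 0.2142]
orientation: [[-0.136, 0.991, 0.003], [0.991, 0.136, -0.001], [-0.001, 0.003, -1.0]]
force: [-2.6, -2.0, 3.3]
finger_gap: 0.163
finger_force: 59.1
```

Emit:
send_rows(
  steps=[
    [[0,0,0.001],[0,0,0],0],
    [[0,0,0.001],[0,0,0],0],
    [[0,0,0],[0,0,0],0],
  ],
)

```text
time_s: 23.0
position: [0.4796, -0.0418, 0.212]
orientation: [[-0.136, 0.991, 0.002], [0.991, 0.136, -0.001], [-0.001, 0.002, -1.0]]
force: [-3.0, -2.2, 3.1]
finger_gap: 0.161
finger_force: 59.0
```

Emit:
send_rows(
  steps=[
    [[0,0,0.001],[0,0,0],0],
    [[0,0,0],[0,0,0],0],
  ],
)

```text
time_s: 23.2
position: [0.4796, -0.0418, 0.2111]
orientation: [[-0.136, 0.991, 0.003], [0.991, 0.136, -0.001], [-0.001, 0.003, -1.0]]
force: [-3.0, -2.5, 2.8]
finger_gap: 0.162
finger_force: 59.2
```

Emit:
send_rows(
  steps=[
    [[0,0,0.001],[0,0,0],0],
    [[0,0,0],[0,0,0],0],
  ],
)

```text
time_s: 23.4
position: [0.4796, -0.0419, 0.2101]
orientation: [[-0.136, 0.991, 0.003], [0.991, 0.136, -0.001], [-0.001, 0.003, -1.0]]
force: [-3.1, -3.9, 4.6]
finger_gap: 0.161
finger_force: 59.2
```

Emit:
send_rows(
  steps=[
    [[0,0,0.001],[0,0,0],0],
    [[0,0,0],[0,0,0],0],
  ],
)

```text
time_s: 23.6
position: [0.4797, -0.0419, 0.2097]
orientation: [[-0.136, 0.991, 0.003], [0.991, 0.136, -0.001], [-0.001, 0.003, -1.0]]
force: [-7.3, -3.6, 16.7]
finger_gap: 0.163
finger_force: 60.8
```

Emit:
send_rows(
  steps=[
    [[0,0,0.001],[0,0,0],0],
    [[0,0,0],[0,0,0],0],
  ],
)

```text
time_s: 23.8
position: [0.4796, -0.0419, 0.2096]
orientation: [[-0.136, 0.991, 0.004], [0.991, 0.136, -0.001], [-0.001, 0.004, -1.0]]
force: [-15.6, -2.7, 38.9]
finger_gap: 0.159
finger_force: 63.4
```

Emit:
send_rows(
  steps=[
    [[0,0,-0.002],[0,0,0],0],
    [[0,0,0],[0,0,0],0.4],
    [[0,0,0],[0,0,0],0.4],
    [[0,0,0],[0,0,0],0.4],
    [[0,0,-0.005],[0,0,0],0.4],
    [[0,0,-0.015],[0,0,0],0.4],
    [[0,0,-0.025],[0,0,0],0.4],
    [[0,0,-0.025],[0,0,0],0.2],
    [[0,0,-0.025],[0,0,0],0],
    [[0,0,-0.025],[0,0,0],0],
    [[0,0,0],[0,0,0],0],
  ],
)

```text
time_s: 24.9
position: [0.4802, -0.0417, 0.3334]
orientation: [[-0.136, 0.991, 0.008], [0.991, 0.136, -0.001], [-0.002, 0.007, -1.0]]
force: [0.7, 0.1, -0.7]
finger_gap: -0.001
finger_force: 0.0
```

Run:
```python
from h import *
s=snap('side','s5.png'); o=bot.get_obs(); print(np.round(o['position'],4),o['finger_gap'],np.round(o['force'],1))
cv2.imwrite('pics/m6.png',cv2.resize(s['color'][160:245,205:305],None,fx=6,fy=6,interpolation=cv2.INTER_CUBIC))
a=np.radians(7.8);ex=np.array([np.cos(a),np.sin(a)]);ey=np.array([-ex[1],ex[0]]);c=np.array([.48,-.0465])
P=lambda x,y,z:((proj(s,[*(c+ex*x/1e3+ey*y/1e3),z/1e3])-[205,160])*6+2.5).round().tolist()
print('end top',P(-8,71.5,44),P(8,71.5,44),'end foam',P(-8,71.5,42),'rim -x,+x,-y,+y',P(-24,-47.5,52),P(24,-47.5,52),P(0,-71.5,52),P(0,-23.5,52))
```

```text
[ 0.4799 -0.0417  0.3317] 0.0011855104293879983 [ 0.1  0.4 -0.1]
end top [64.0, 236.0] [86.0, 222.0] end foam [65.0, 240.0] rim -x,+x,-y,+y [220.0, 324.0] [284.0, 278.0] [291.0, 319.0] [215.0, 283.0]
```

View pics/m6.png

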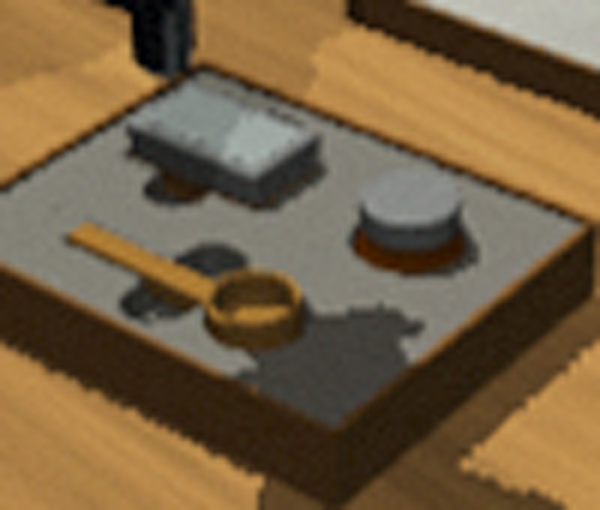

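Both parts look home: the tin's lid is at the right height, and the scoop's handle is nearly flush from (80,232) to (210,290) with its rim just above the foam. I'll press lightly at two points on the handle to confirm.

Emit:
send_rows(
  steps=[
    [[0.02,0,0.03],[0.007,0,0],0],
    [[0.02,0,0.03],[0,0,0],0],
    [[0,0,0.03],[0,0,0],0],
    [[0,0,0.016],[0,0,0],0],
    [[0,0,0],[0,0,0],0],
  ],
)

```text
time_s: 25.45
position: [0.4723, -0.002, 0.2216]
orientation: [[-0.136, 0.991, -0.009], [0.991, 0.136, -0.001], [0.0, -0.009, -1.0]]
force: [-0.4, -0.1, 1.4]
finger_gap: 0.0
finger_force: 0.0
```

```bash
python3 -c "
from h import *
todo(.480-.1357*.045,-.0465+.9907*.045,.2174,7.8)"
```

```text
t 25.45 pos [ 0.4723 -0.002   0.2216] yang 7.83 F [-0.4 -0.1  1.4] gap 0.0 ff 0.0
turn [-0.0091 -0.0001  0.0005] shift now-axes [-0.0001  0.0017  0.0042] shift after turn [-0.0001  0.0016  0.0042]
```

Emit:
send_rows(
  steps=[
    [[0,0.0015,0.001],[-0.008,0,0],0],
    [[0,0,0.001],[0,0,0],0],
    [[0,0,0.001],[0,0,0],0],
    [[0,0,0],[0,0,0],0],
  ],
)

```text
time_s: 25.85
position: [0.4753, -0.002, 0.2216]
orientation: [[-0.136, 0.991, 0.004], [0.991, 0.136, -0.0], [-0.001, 0.004, -1.0]]
force: [0.2, -0.4, 0.2]
finger_gap: -0.001
finger_force: 0.0
```

Emit:
send_rows(
  steps=[
    [[0,0,0.001],[0,0,0],0],
    [[0,0,0],[0,0,0],0],
  ],
)

```text
time_s: 26.05
position: [0.4752, -0.002, 0.2202]
orientation: [[-0.136, 0.991, 0.004], [0.991, 0.136, -0.0], [-0.001, 0.004, -1.0]]
force: [0.2, 0.2, -0.2]
finger_gap: 0.001
finger_force: 0.0
```

Emit:
send_rows(
  steps=[
    [[0,0,0.001],[0,0,0],0],
    [[0,0,0],[0,0,0],0],
  ],
)

```text
time_s: 26.25
position: [0.4751, -0.002, 0.219]
orientation: [[-0.136, 0.991, 0.004], [0.991, 0.136, -0.0], [-0.001, 0.004, -1.0]]
force: [-0.2, 0.1, 0.5]
finger_gap: 0.001
finger_force: 0.0
```

Emit:
send_rows(
  steps=[
    [[0,0,0.001],[0,0,0],0],
    [[0,0,0],[0,0,0],0],
  ],
)

```text
time_s: 26.45
position: [0.4752, -0.002, 0.2181]
orientation: [[-0.136, 0.991, 0.004], [0.991, 0.136, -0.0], [-0.001, 0.004, -1.0]]
force: [-0.3, -0.0, 0.5]
finger_gap: 0.0
finger_force: 0.1
```

Emit:
send_rows(
  steps=[
    [[0,0,0.001],[0,0,0],0],
    [[0,0,0],[0,0,0],0],
  ],
)

```text
time_s: 26.65
position: [0.4754, -0.002, 0.2175]
orientation: [[-0.136, 0.991, 0.005], [0.991, 0.136, -0.0], [-0.001, 0.004, -1.0]]
force: [0.2, -1.0, 6.2]
finger_gap: -0.002
finger_force: 3.1
```

Emit:
send_rows(
  steps=[
    [[0,0,0.0006],[0,0,0],0],
    [[0,0,0],[0,0,0],0],
  ],
)

```text
time_s: 26.85
position: [0.4754, -0.002, 0.2174]
orientation: [[-0.136, 0.991, 0.005], [0.991, 0.136, -0.0], [-0.001, 0.005, -1.0]]
force: [-4.7, 0.5, 18.8]
finger_gap: 0.001
finger_force: 9.0
```

Emit:
send_rows(
  steps=[
    [[0,0,-0.006],[0,0,0],0],
    [[-0.02,0,0],[0,0,0],0],
    [[-0.02,0,0],[0,0,0],0],
    [[-0.016,0,0],[0,0,0],0],
    [[0,0,0.003],[0,0,0],0],
    [[0,0,0.002],[0,0,0],0],
    [[0,0,0],[0,0,0],0],
  ],
)

```text
time_s: 27.55
position: [0.4826, -0.057, 0.2175]
orientation: [[-0.136, 0.991, 0.003], [0.991, 0.136, -0.0], [-0.001, 0.003, -1.0]]
force: [0.4, 0.2, 0.8]
finger_gap: 0.003
finger_force: 0.5
```

Emit:
send_rows(
  steps=[
    [[0,0,0.001],[0,0,0],0],
    [[0,0,0],[0,0,0],0],
  ],
)

```text
time_s: 27.75
position: [0.4827, -0.0569, 0.2174]
orientation: [[-0.136, 0.991, 0.004], [0.991, 0.136, -0.001], [-0.001, 0.004, -1.0]]
force: [-8.1, -1.9, 22.4]
finger_gap: 0.005
finger_force: 11.0
```

Emit:
send_rows(
  steps=[
    [[0,0,0.0005],[0,0,0],0],
    [[0,0,0],[0,0,0],0],
  ],
)

```text
time_s: 27.95
position: [0.4826, -0.0569, 0.2173]
orientation: [[-0.136, 0.991, 0.004], [0.991, 0.136, -0.001], [-0.002, 0.004, -1.0]]
force: [-11.9, -2.1, 32.3]
finger_gap: 0.001
finger_force: 16.1
```

Both presses met the handle at its seated height, so the scoop is home. I'll retreat and hand in.

Emit:
send_rows(
  steps=[
    [[0,0,-0.005],[0,0,0],0],
    [[0,0,-0.025],[0,0,0],0],
    [[0,0,-0.03],[0,0,0],0],
    [[0,0,-0.03],[0,0,0],0],
    [[0,0,-0.03],[0,0,0],0],
    [[0,0,0],[0,0,0],0],
    [[0,0,0],[0,0,0],0],
  ],
)

```text
time_s: 28.65
position: [0.4824, -0.0568, 0.3361]
orientation: [[-0.137, 0.991, 0.004], [0.991, 0.137, -0.0], [-0.001, 0.004, -1.0]]
force: [0.1, -1.0, -0.6]
finger_gap: 0.002
finger_force: 0.0
```

```bash
python3 -c "
from h import *
s=snap('side','s6.png'); print(np.abs(s['color'][190:230,210:270].astype(int)-cv2.imread('pics/s5.png')[190:230,210:270]).mean(), bot.get_obs()['position'][2])
print(bot.finish_job())"
```

```text
5.689305555555555 0.3353914727535915
the job is handed in; nothing more can be done
None
```

The tin and then the scoop are pressed fully home, right way up and released (lid and handle heights checked by touch), and I handed the job in at about 29 s; the result was not reported back.

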